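# Clear the roll, then draw out the bolt tray

### The job

Of the two steel trays in the low wooden rack, the one with the upright bolt in it is wanted, but a roll of masking tape lies in its way: first slide the roll along the bench with a fingertip, well clear of the path the tray will take, and then hook a fingertip behind that tray's front lip and draw it all the way out to its stop. Pinch or lift nothing: the roll stays flat on the bench, the bolt stays standing in its tray, and the nut's tray stays shut. Leave the other things on the bench where they are.

Things in the scene. Friction and masses are not known exactly. Their poses are not given: they have to be found in the camera images.
- rack: low fixed wooden rail frame, open at front and top, 154 x 140 x 34 mm, with two steel trays side by side. Origin: centre of its underside. Its -x is the way the trays are drawn, y runs across, z up. Tray centre lines at y = +33 mm (tray 0) and -33 mm (tray 1). Shut, the trays' front faces are at x = -75 mm; fully out, at -165 mm. Side rails 22 mm high, back board 34 mm
- tray0 (a joint): how far tray 0 (at the rack's +y) is drawn out along the rack's -x: 0 shut, 0.09 m at its stop, 0 to 8 mm at the start; about 2.5 N of friction, stays where left. Each tray is 58 mm wide and 147 mm long, 53 mm wide inside; floor top 12 mm above the bench, side walls' top 22 mm, front lip's top (rolled edge) 42 mm
- tray1 (a joint): the same for tray 1 (at the rack's -y), a like tray
- lip0 (a point): middle of the front lip of tray 0, on its inner (rear) face, 40 mm above the bench; moves with the tray; axes as the rack's. The lip is an upright wall 5 mm thick; behind it more than 70 mm of the tray is free, so a shut pair of fingers fits in there
- lip1 (a point): the same point on tray 1
- bolt: large steel bolt standing upright on its hexagon head (head 28 mm across, 10 mm high; shank 16 mm; 68 mm tall; about 0.11 kg), loose in one of the trays, about 100 mm behind the lip. Origin: centre of its underside; z up along the shank
- nut: steel hexagon nut, 28 mm across and 13 mm high, lying loose in the other tray. Origin: centre of its underside
- tape_roll: roll of masking tape lying flat on the bench in front of the bolt's tray: a ring of 92 mm outside diameter, hole about 64 mm, 24 mm high, open through to the bench, so a fingertip can be put in the hole to draw it along. Origin: centre of its underside
- padlock: brass padlock, 66 x 45 x 17 mm, lying; to be left alone. Origin: centre of its underside
- tape_measure: tape measure, 37 x 81 x 67 mm; to be left alone. Origin: centre of its underside
- tube: offcut of steel tube standing on end, 27 mm diameter, 90 mm high; to be left alone. Origin: centre of its underside
Things that resemble listed ones, but are neither listed nor needed, are in the scene too. There is more than one size of the tape_roll; the job needs the larger. Leave any yellow look-alike of the bolt alone.

How it is judged (in metres and radians):
On the way:
1. the tape roll lies flat on the bench clear of the bolt tray's path while both trays are still shut ((((y of bolt in the frame of lip0 between -0.028 and 0.028 m and x of bolt in the frame of lip0 between 0 and 0.137 m) and (x of tape_roll in the frame of rack below -0.21 m or y of tape_roll in the frame of lip0 above 0.08 m or y of tape_roll in the frame of lip0 below -0.08 m)) or ((y of bolt in the frame of lip1 between -0.028 and 0.028 m and x of bolt in the frame of lip1 between 0 and 0.137 m) and (x of tape_roll in the frame of rack below -0.21 m or y of tape_roll in the frame of lip1 above 0.08 m or y of tape_roll in the frame of lip1 below -0.08 m))) and height (world z) of tape_roll between -0.005 and 0.006 m and angle between tape_roll's own z axis and vertical below 0.1 rad and value of joint each of tray0, tray1 below 0.025 m), for 0.2 s.
At the end, for the whole second after the job is handed in: bolt's tray out at least 82 of 90 mm, bolt in it, still and within 0.15 rad of upright; other tray out under 25 mm, nut in it; tape roll flat and still on the bench, its centre over 210 mm in front of the rack's origin or over 80 mm to either side of that tray's centre line ((((y of bolt in the frame of lip0 between -0.028 and 0.028 m and x of bolt in the frame of lip0 between 0 and 0.137 m) and (y of nut in the frame of lip1 between -0.028 and 0.028 m and x of nut in the frame of lip1 between 0 and 0.137 m) and (x of tape_roll in the frame of rack below -0.21 m or y of tape_roll in the frame of lip0 above 0.08 m or y of tape_roll in the frame of lip0 below -0.08 m) and value of joint tray0 above 0.082 m and value of joint tray1 below 0.025 m) or ((y of bolt in the frame of lip1 between -0.028 and 0.028 m and x of bolt in the frame of lip1 between 0 and 0.137 m) and (y of nut in the frame of lip0 between -0.028 and 0.028 m and x of nut in the frame of lip0 between 0 and 0.137 m) and (x of tape_roll in the frame of rack below -0.21 m or y of tape_roll in the frame of lip1 above 0.08 m or y of tape_roll in the frame of lip1 below -0.08 m) and value of joint tray1 above 0.082 m and value of joint tray0 below 0.025 m)) and height (world z) of tape_roll between -0.005 and 0.006 m and angle between tape_roll's own z axis and vertical below 0.1 rad and angle between bolt's own z axis and vertical below 0.15 rad and linear speed of each of bolt, tape_roll below 0.02 m/s); the robot touches nothing.
It fails at once if the tape roll is lifted or tipped (height (world z) of tape_roll above 0.02 m or angle between tape_roll's own z axis and vertical above 0.5 rad).
It fails at once if the bolt is lifted or knocked over (height (world z) of bolt above 0.035 m or angle between bolt's own z axis and vertical above 0.6 rad).
It fails at once if the nut is lifted or its tray is drawn out (height (world z) of nut above 0.035 m or ((y of nut in the frame of lip0 between -0.028 and 0.028 m and x of nut in the frame of lip0 between 0 and 0.137 m) and value of joint tray0 above 0.03 m) or ((y of nut in the frame of lip1 between -0.028 and 0.028 m and x of nut in the frame of lip1 between 0 and 0.137 m) and value of joint tray1 above 0.03 m)).
It fails at once if the padlock, tape measure or tube is moved by more than 30 mm (distance of any of padlock, tape_measure, tube from where it was at the start of the episode above 0.03 m).
It also fails if it takes over 42 s, if anything falls off the work surface, if the arm or the gripper's body presses on something with over 40 N, if the wrist force passes 120 N, or if a joint passes its speed limit or range.

### The arm

A 6-joint arm with a two-finger parallel gripper is mounted at the origin on the work surface; the furniture and walls round the work are solid. World frame = base frame: x ahead of the robot, y to its left, z up, the work surface at z = 0. Lengths are in mm, angles in rad, forces in N, time in s.
With the tool pointing down it reaches from about 400 to 925 mm from the base axis. Payload 12.5 kg.
Tool frame: the origin (TCP) lies between the finger pads; the fingertips stand 25 mm ahead of it and the grasp point (between the pads) lies 6 mm ahead of it; z points along the fingers, y is the line along which they close (so a half turn about z gives the same grasp; the last joint's range is limited). The gripper opens to 95 mm and grips with 3 to 60 N. Pads are 20 mm wide; open, the fingers measure 119 mm over their backs; the gripper's body (75 mm by 180 mm) begins 59 mm behind the grasp point.
Start: joints at [1.103, 0.491, 1.559, -0, 1.092, -0.106], TCP at [221.209, 584.563, 209.461] pointing down, gripper open.
Joint ranges: [-3.1, 3.1], [-0.84, 2.19], [0.05, 2.79], [-1.13, 4.28], [0.06, 2.93], [-2.69, 2.69]. Speed limits (rad/s): [2.22, 2.22, 2.79, 3.14, 3.14, 3.14].

### API

Orientations are given as [roll, pitch, yaw] about the fixed x, y, z axes, in that order (R = Rz(yaw) Ry(pitch) Rx(roll)).
In Python, from cell import state, read_camera, job_done, cut_out gives the robot as it stands. The module is installed in compiled form; this text tells all that it offers.
- The arm moves only by the tool jog_arm, never from a script. Its argument "motion" is a list of rows, each a list of 2 entries, a list of its own where there are three numbers: the shift along the tool's x, y, z in mm, then the turn about the tool's z in rad. A call has 1 to 5 rows; each row is the pose to reach, as a shift and turn from the pose commanded when the call began, along the tool's axes at that moment; what a row does not reach only later rows make up. A row lasts 1/10 s, in which the tool goes at most 50 mm and 8.59 degrees, less where a joint would pass 70% of its speed; a pose out of reach is approached as far as the arm can. A call with a gripper value outside its range is refused whole. "grip" is the closure, from 0 (fully open) to 1 (shut), set as the call begins (left out, the last holds). The fingers move at their own pace and stop on an object; the grip force is fixed at half the most. Time passes only in rows, so rows that repeat a pose let the fingers close. It gives the time, the measured TCP pose, the force, the opening and the grip force at its end, in the units of the state.
- state(): the state, without advancing time (a new reading comes with each control period).
- read_camera(name): name is "scene" or "top" or "wrist"; returns a dict with "img" (384x512x3 uint8, blue, green, red), "vertical_fov" (degrees; the focal length in pixels is half the picture's height over the tangent of half this angle, whatever the lens; pixels are square), "cx", "cy" (the principal point, pixels), "extrinsics" (4x4, takes a point from camera to world coordinates). Camera axes: x right, y up, looking along -z (the intrinsics and any distortion apply to the point x, -y, -z); pixel columns grow to the right and rows downward; lengths in mm; the calibration is good to about 2 mm. A picture is of the moment at which its call begins. There is no depth.
- job_done(): hands the job in; it is judged then, once.
Trained networks look in a picture, given as the dict that the camera call returned (one of the last four; its "shot" number tells which), for a name from the list of things; names that differ only in an ending like _2 or _b are one class to them, and where a whole thing is asked for, a point or a joint stands for the part that bears it (a point fixed in the world has none). Each returns a list of dicts, best first, with "p" (0 to 1); they miss things now and then, are a little off and sometimes report something else, mostly with a low value. They report only what shows in the picture. A call takes as long as a camera call. They do not tell look-alikes from the thing itself.
- cut_out(name, picture): "region" (384x512 bool, what is visible of it) and "box" ([left, top, right, bottom] in pixels, round what is visible of it).
The state is a dict: "t": time; "joints": joint angles; "qvel": joint speeds; "tau": joint torques, N m; "eef_pos": TCP position; "tcp_rot": TCP orientation; "ft_force": force on the tool from outside, world axes, zero at the start; "moment": the same for the moment, N m; "opening": opening from 0.0 (shut) to 1.0 (fully open); "grip_force": force on a finger pad.
Only numpy, scipy, OpenCV 4.12 (cv2) and the standard library are available. Lean on these libraries where they do the work, as an engineer would, in place of code of your own. Each camera call takes 0.05 s, during which the arm holds its last target. There are 200 camera calls.

## Working session

There is one attempt and no reset: what is moved stays moved. The work goes in short steps, Python scripts to look and compute and a tool call to move; the robot and the scene stay as the last step left them, time stands still between calls to the robot, and variables do not carry over. Pictures are saved under pics/ and viewed, at most 12 in all, crops included, and the job is handed in when it is done.

Besides the shell and the picture viewer there is one more tool, called after ">>>" by a JSON object that holds its "name" and its "arguments". jog_arm: Moves the arm, as the interface text tells. Its arguments: {"type":"object","properties":{"motion":{"type":"array"},"grip":{"type":"number"}},"required":["motion"]}

```bash
mkdir -p pics
cat > h.py <<'E'
import numpy as np, cv2
from cell import *
def cam(c):
    f=192/np.tan(np.radians(c["vertical_fov"])/2); return f,c["cx"],c["cy"],np.array(c["extrinsics"])
def ray(c,u,v,z):
    f,cx,cy,E=cam(c); d=E[:3,:3]@np.array([(u-cx)/f,-(v-cy)/f,-1]); o=E[:3,3]
    return o+d*(z-o[2])/d[2]
def proj(c,p):
    f,cx,cy,E=cam(c); q=E[:3,:3].T@(np.array(p)-E[:3,3]); return cx+f*q[0]/-q[2], cy+f*q[1]/q[2]
E
python3 - <<'E'
from h import *
s=state();print(s['eef_pos'],s['tcp_rot'],s['t'])
ims=[]
for n in("scene","top"):
    c=read_camera(n);print(n,c['vertical_fov'],c['cx'],c['cy'],[k for k in c],np.round(c['extrinsics'],2).tolist())
    cv2.imwrite(f'pics/{n}0.png',cv2.resize(c['img'],(800,600)))
    for k in('rack','tray0','bolt','nut','tape_roll','padlock','tape_measure','tube'):
        for r in cut_out(k,c)[:4]:
            b=r['box'];R=np.argwhere(r['region']).mean(0);print(k,round(r['p'],2),b,np.round(ray(c,R[1],R[0],20)[:2]))
E
```

```text
[221.09388428 584.31339571 208.87587409] [-3.14050861e+00 -1.21683629e-04  2.77979412e+00] 0.0
scene 47.83906099075186 260.0529323185176 194.40929755908863 ['img', 'vertical_fov', 'cx', 'cy', 'extrinsics', 'shot'] [[0.8, 0.45, -0.4, 109.18], [-0.6, 0.62, -0.51, -288.08], [0.02, 0.64, 0.77, 692.82], [0.0, 0.0, 0.0, 1.0]]
rack 0.96 [222.6, 136.1, 318.2, 213.2] [504. 189.]
rack 0.5 [215.5, 209.5, 255.3, 252.5] [367. 118.]
tray0 0.88 [229.7, 151.3, 288.4, 207.8] [477. 185.]
tray0 0.56 [254.2, 147.8, 313.0, 198.7] [541. 165.]
bolt 0.8 [219.5, 120.4, 234.7, 151.3] [502. 338.]
bolt 0.5 [270.5, 132.6, 282.2, 158.4] [563. 239.]
nut 0.41 [240.9, 164.3, 257.4, 178.2] [481. 224.]
tape_roll 0.93 [287.5, 263.9, 329.6, 302.8] [408. -53.]
tape_roll 0.55 [301.5, 199.6, 348.7, 243.4] [525.  29.]
padlock 0.87 [162.8, 178.7, 185.0, 206.9] [321. 259.]
tape_measure 0.85 [216.0, 208.6, 254.3, 251.0] [368. 119.]
tube 0.68 [199.8, 176.7, 215.7, 213.4] [374. 218.]
top 53.52836300114905 264.8649798483961 194.65951404072464 ['img', 'vertical_fov', 'cx', 'cy', 'extrinsics', 'shot'] [[-0.01, 0.99, -0.14, 347.93], [-1.0, -0.01, 0.01, 152.49], [0.01, 0.14, 0.99, 895.94], [0.0, 0.0, 0.0, 1.0]]
rack 0.72 [200.1, 146.9, 278.6, 207.1] [511. 197.]
tray0 0.97 [209.0, 173.7, 273.9, 207.4] [480. 194.]
bolt 0.5 [222.3, 153.0, 233.8, 164.0] [552. 227.]
nut 0.6 [223.0, 183.1, 233.6, 193.7] [483. 227.]
nut 0.2 [218.9, 150.7, 277.5, 178.3] [543. 177.]
tape_roll 0.83 [331.7, 204.3, 361.5, 232.5] [413. -46.]
tape_roll 0.72 [287.3, 143.7, 327.9, 190.2] [530.  38.]
tape_roll 0.38 [190.6, 245.9, 223.3, 275.0] [327. 273.]
padlock 0.57 [193.1, 245.6, 222.5, 273.7] [328. 269.]
tape_measure 0.87 [261.0, 226.4, 292.3, 247.4] [365. 117.]
```

View pics/scene0.png

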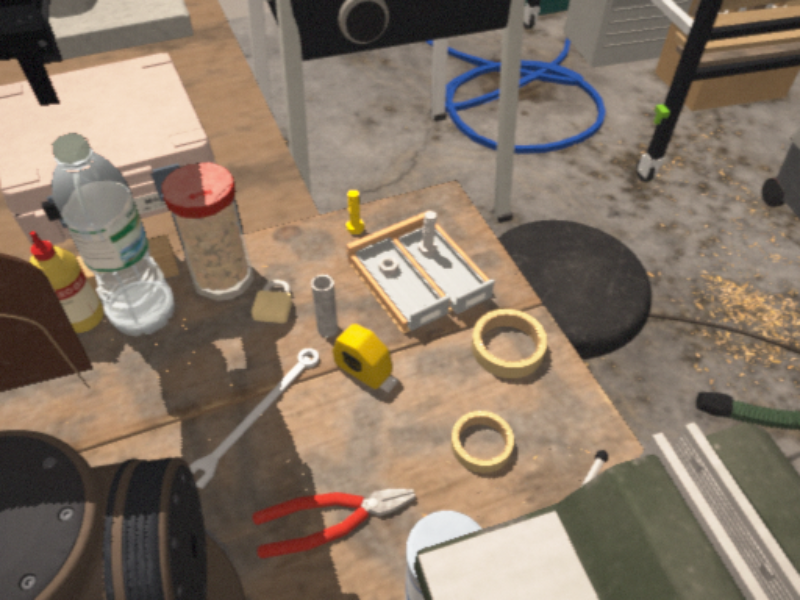

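View pics/top0.png

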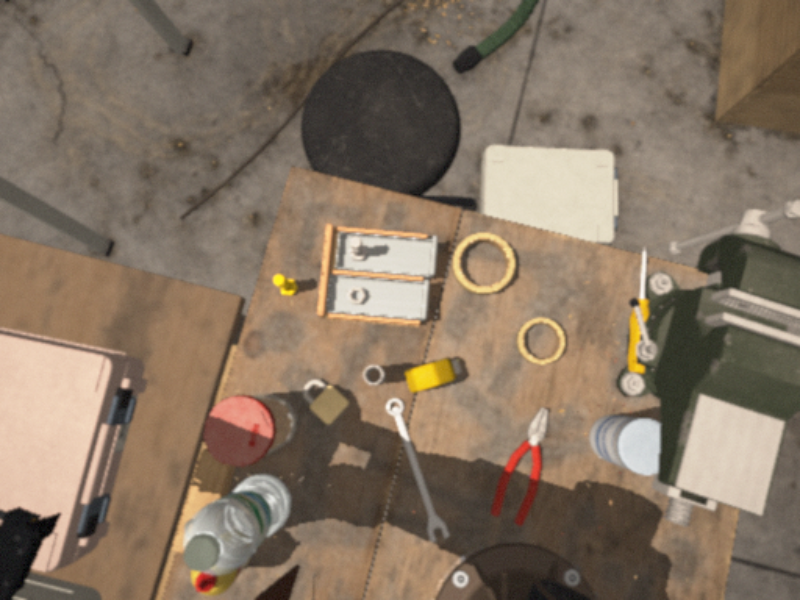

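The top picture shows the rack opening to the right (world -y). The bolt is in the upper, far tray at (358,250), which is tray 1, and the nut is in the nearer tray at (358,296). The large roll at (485,263) lies in front of the bolt's tray and the small roll is at (541,340). The table edge is just beyond the large roll, so I will pull the roll towards the robot. First the arm goes up and across.

>>> {"name": "jog_arm", "arguments": {"motion": [[[0,0,-50],0],[[0,0,-100],0],[[0,0,-150],0.15],[[-38,-32,-150],0.3],[[-76,-64,-150],0.45]], "grip": 1}}

```text
t: 1.4
eef_pos: [269.7, 497.4, 360.6]
tcp_rot: [3.139, -0.0, 2.326]
ft_force: [0.7, 0.8, -0.7]
opening: 0.638
grip_force: 0.0
```

```bash
cat >> h.py <<'E'
def togo(x,y,z,yaw=None):
    from scipy.spatial.transform import Rotation as Ro
    s=state();R=Ro.from_euler('xyz',s['tcp_rot']).as_matrix()
    d=R.T@(np.array([x,y,z])-s['eef_pos'])
    print('t',round(s['t'],2),'tcp',np.round(s['eef_pos'],1),'yaw',round(s['tcp_rot'][2],3),'shift',np.round(d,1),'turn',None if yaw is None else round(s['tcp_rot'][2]-yaw,3))
def ringfit(c,name,z,near):
    for r in cut_out(name,c):
        R=r['region'].astype(np.uint8)
        cs,_=cv2.findContours(R,cv2.RETR_EXTERNAL,cv2.CHAIN_APPROX_NONE); k=max(cs,key=cv2.contourArea)[:,0]
        P=np.array([ray(c,u,v,z)[:2] for u,v in k],np.float32); (x,y),rad=cv2.minEnclosingCircle(P)
        print(name,round(r['p'],2),r['box'],round(x,1),round(y,1),'rad',round(rad,1))
E
python3 - <<'E'
from h import *
togo(520,40,300,1.57)
c=read_camera("top")
for z in(24,12):ringfit(c,'tape_roll',z,0)
for r in cut_out('rack',c)[:1]+cut_out('tray0',c)[:2]:
    ys,xs=np.nonzero(r['region']);P=np.array([ray(c,u,v,22)[:2] for u,v in zip(xs,ys)],np.float32)
    print(r['p'],cv2.minAreaRect(P))
# lip tops of both trays from viewed picture, z=42
for u,v in((436,235),(434,275),(430,280),(427,320)):print(ray(c,u*.64,v*.64,42))
E
```

```text
t 1.4 tcp [269.7 497.4 360.6] yaw 2.326 shift [-504.6 -131.4   60. ] turn 0.756
tape_roll 0.89 [287.4, 147.0, 332.1, 190.0] 528.4 37.6 rad 48.1
tape_roll 0.67 [329.5, 203.9, 364.5, 233.1] 412.0 -42.9 rad 35.3
tape_roll 0.5 [200.8, 149.3, 278.6, 207.3] 513.5 196.8 rad 103.4
tape_roll 0.89 [287.4, 147.0, 332.1, 190.0] 530.9 36.0 rad 48.7
tape_roll 0.67 [329.5, 203.9, 364.5, 233.1] 412.9 -45.6 rad 35.8
tape_roll 0.5 [200.8, 149.3, 278.6, 207.3] 515.7 197.4 rad 104.8
0.62 ((512.0509033203125, 195.83389282226562), (168.8169403076172, 143.60760498046875), 84.42809295654297)
0.93 ((543.8474731445312, 181.85635375976562), (151.4322967529297, 62.726043701171875), 84.48036193847656)
0.87 ((479.03472900390625, 196.8373260498047), (150.35964965820312, 62.01542663574219), 85.10258483886719)
[567.00568253 107.28152163  42.        ]
[507.16000535 111.08682681  42.        ]
[499.79874438 117.02616013  42.        ]
[441.20679    122.14688979  42.        ]
```

>>> {"name": "jog_arm", "arguments": {"motion": [[[-48,-13,0],0.14],[[-96,-26,0],0.28],[[-145,-39,0],0.42],[[-193,-52,0],0.56],[[-240,-65,0],0.7]]}}

```text
t: 2.15
eef_pos: [388.1, 278.3, 359.3]
tcp_rot: [-3.141, -0.0, 1.627]
ft_force: [0.4, 0.4, 0.4]
opening: 0.023
grip_force: 0.0
```

```bash
python3 -c "
from h import *
togo(529,37,250,1.485)"
```

```text
t 2.15 tcp [388.1 278.3 359.3] yaw 1.627 shift [-248.9  127.1  109.2] turn 0.142
```

>>> {"name": "jog_arm", "arguments": {"motion": [[[-42,22,15],0.1],[[-84,44,30],0.14],[[-126,65,45],0.14],[[-168,86,60],0.14],[[-200,106,75],0.14]]}}

```text
t: 2.65
eef_pos: [506.5, 84.4, 283.6]
tcp_rot: [-3.141, -0.0, 1.491]
ft_force: [0.2, 0.3, 0.7]
opening: 0.005
grip_force: 0.0
```

Run:
```python
from h import *
togo(529,37,200,1.485)
c=read_camera("wrist");cv2.imwrite('pics/w1.png',cv2.resize(c['img'],(800,600)))
ringfit(c,'tape_roll',24,0)
print(state()['eef_pos'])
```

```text
t 2.65 tcp [506.5  84.4 283.6] yaw 1.491 shift [-45.4  26.2  83.6] turn 0.006
tape_roll 0.8 [248.0, 159.5, 309.1, 223.5] 529.9 38.0 rad 47.8
tape_roll 0.62 [191.1, 225.7, 218.7, 236.5] 417.0 -13.4 rad 21.1
tape_roll 0.61 [258.1, 25.8, 305.7, 147.3] 544.9 181.9 rad 79.4
[507.00248319  83.39620072 281.90044552]
```

View pics/w1.png

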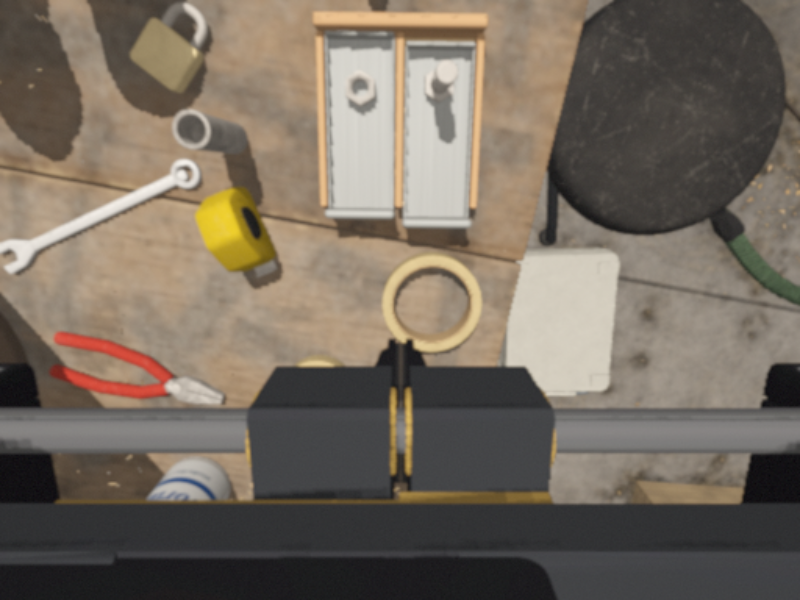

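The wrist picture shows the roll at (432,302) in front of the bolt tray's lip at (437,222). It measures (530,38), which agrees with the top camera. I will go down into its hole.

>>> {"name": "jog_arm", "arguments": {"motion": [[[-35,20,20],0],[[-45,27,60],0],[[-45,27,108],0],[[-45,27,156],0],[[-45,27,180],0]]}}

```text
t: 3.25
eef_pos: [527.3, 40.0, 101.0]
tcp_rot: [-3.137, -0.0, 1.492]
ft_force: [0.3, 0.8, -0.4]
opening: 0.004
grip_force: 0.0
```

```bash
python3 -c "
from h import *
togo(529.5,37.5,35,1.485)"
```

```text
t 3.25 tcp [527.3  40.  101. ] yaw 1.492 shift [-2.3  2.6 65.9] turn 0.007
```

>>> {"name": "jog_arm", "arguments": {"motion": [[[-2,2,30],0],[[-2,2,55],0],[[-2,2,65],0],[[-2,-8,66],0],[[-2,-16,66],0]]}}

```text
t: 3.75
eef_pos: [511.7, 38.5, 38.9]
tcp_rot: [3.142, -0.0, 1.491]
ft_force: [0.5, -0.5, 0.2]
opening: 0.006
grip_force: 0.0
```

>>> {"name": "jog_arm", "arguments": {"motion": [[[0,-10,0],0],[[-1,-20,0],0],[[-2,-30,0],0],[[-3,-40,0],0],[[-4,-50,0],0]]}}

```text
t: 4.25
eef_pos: [461.5, 37.8, 38.7]
tcp_rot: [3.141, -0.0, 1.49]
ft_force: [-0.3, 0.5, 0.4]
opening: 0.005
grip_force: 0.0
```

Run:
```python
from h import *
togo(417,41,35,1.485)
c=read_camera("top");ringfit(c,'tape_roll',24,0)
```

```text
t 4.25 tcp [461.5  37.8  38.7] yaw 1.49 shift [ -0.4 -44.6   3.7] turn 0.005
```

>>> {"name": "jog_arm", "arguments": {"motion": [[[0,-10,2],0],[[0,-20,3],0],[[0,-30,3],0],[[0,-40,3],0],[[0,-45,3],0]]}}

```text
t: 4.85
eef_pos: [416.2, 41.7, 35.4]
tcp_rot: [-3.141, -0.0, 1.49]
ft_force: [0.3, -0.4, 0.5]
opening: 0.004
grip_force: 0.0
```

Run:
```python
from h import *
c=read_camera("top");ringfit(c,'tape_roll',24,0)
a=c['img'];c=read_camera("wrist");ringfit(c,'tape_roll',24,0)
cv2.imwrite('pics/m1.png',cv2.resize(np.hstack([a[100:340,150:450],c['img'][:240,100:400]]),(800,320)))
togo(417,41,35,1.485)
```

```text
tape_roll 0.73 [289.0, 145.4, 329.4, 173.8] 530.9 38.1 rad 47.1
tape_roll 0.9 [356.8, 142.6, 512.0, 258.7] 526.5 39.7 rad 50.0
t 5.05 tcp [417.8  41.5  35.5] yaw 1.49 shift [-0.6 -0.7  0.5] turn 0.005
```

View pics/m1.png

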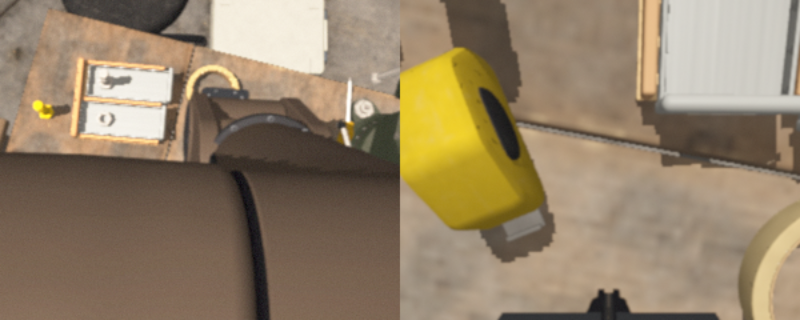

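The roll is still at about (530,38), so the finger missed it. I will check where the tip really is against the calibration.

Run:
```python
from h import *
c=read_camera("wrist");s=state();p=np.array(s['eef_pos']);print(p,s['joints'])
print(np.round(c['extrinsics'],3),c['vertical_fov'],c['cx'],c['cy'])
for z in(60,35,10,0):print(z,proj(c,[p[0],p[1],z]))
print('roll',proj(c,[530,38,24]),proj(c,[484,38,24]),proj(c,[530,84,24]))
cv2.imwrite('pics/w2.png',cv2.resize(c['img'],(800,600)))
b=read_camera("scene");print('scene',proj(b,[p[0],p[1],10]),proj(b,[p[0],p[1],60]))
cv2.imwrite('pics/s2.png',cv2.resize(b['img'][130:330,180:380],(600,600)))
```

```text
[417.8940976   41.49686002  35.48520206] [-5.86599293e-02  5.17459013e-01  2.21419534e+00  2.27371233e-04
  4.09245536e-01  2.21697337e-02]
[[ 9.97000e-01  7.90000e-02  2.10000e-02  4.21791e+02]
 [-8.20000e-02  9.65000e-01  2.51000e-01  1.12571e+02]
 [-0.00000e+00 -2.52000e-01  9.68000e-01  2.11978e+02]
 [ 0.00000e+00  0.00000e+00  0.00000e+00  1.00000e+00]] 63.22680990699579 256.0640749474195 191.74484912311988
60 (np.float64(259.7264355312589), np.float64(249.51316781425226))
35 (np.float64(259.26483820510845), np.float64(231.73895962403355))
10 (np.float64(258.9079075154206), np.float64(217.99503168385957))
0 (np.float64(258.7868135425767), np.float64(213.33220249925802))
roll (np.float64(435.2357278456095), np.float64(216.92492429144968)) (np.float64(362.64270338835354), np.float64(222.4822675729786)) (np.float64(440.0516114023509), np.float64(144.41370076875307))
scene (np.float64(279.1577350340004), np.float64(245.62088554061708)) (np.float64(280.5624674982499), np.float64(230.15828199132082))
```

View pics/w2.png

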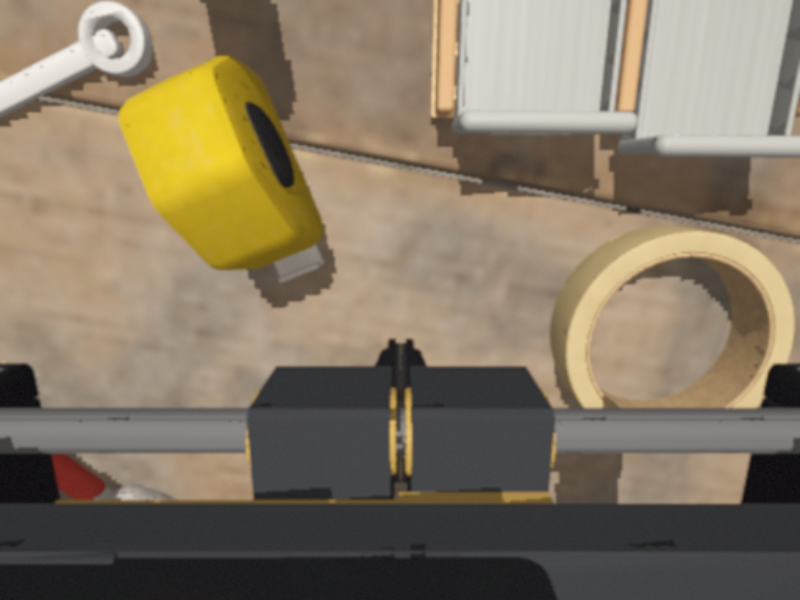

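View pics/s2.png

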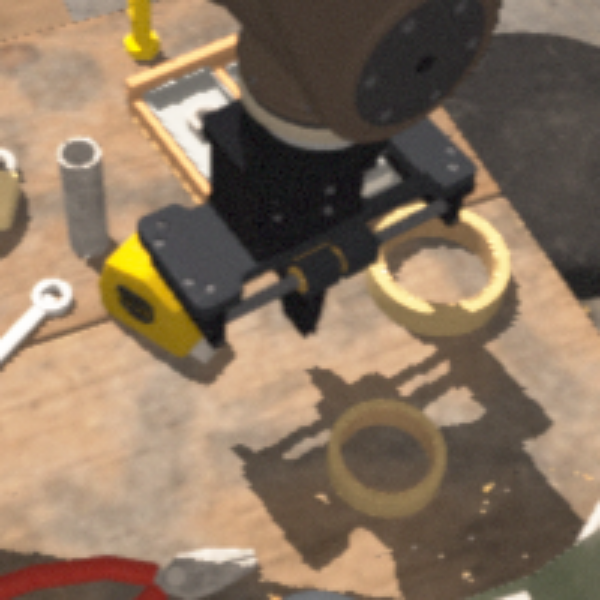

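The tip stands higher than expected, about z 25 in the scene picture at full-picture (280,240), so it passed over the 24 mm roll. I will go back above the hole and descend until it touches the bench.

>>> {"name": "jog_arm", "arguments": {"motion": [[[0,0,-30],0],[[-2,45,-40],0],[[-10,90,-40],0],[[-12,111,-35],0],[[-12,111,-25],0]]}}

```text
t: 5.65
eef_pos: [530.1, 19.9, 60.5]
tcp_rot: [3.138, -0.0, 1.489]
ft_force: [0.4, 0.1, 1.1]
opening: 0.005
grip_force: 0.0
```

>>> {"name": "jog_arm", "arguments": {"motion": [[[0,0,10],0],[[0,0,20],0],[[0,0,25],0],[[0,0,28],0],[[0,0,30],0]]}}

```text
t: 6.15
eef_pos: [526.8, 20.7, 30.3]
tcp_rot: [-3.141, -0.0, 1.49]
ft_force: [0.5, -0.3, 0.6]
opening: 0.003
grip_force: 0.0
```

Run:
```python
from h import *
togo(530,38,20,1.485);print(state()['ft_force'])
c=read_camera("wrist");ringfit(c,'tape_roll',24,0);cv2.imwrite('pics/w3.png',c['img'][100:300,150:400])
b=read_camera("scene");ringfit(b,'tape_roll',24,0);p=state()['eef_pos']
for z in (0,10,20,30):print(proj(b,[p[0],p[1],z]))
cv2.imwrite('pics/m3.png',np.hstack([cv2.resize(c['img'][130:290,180:340],(400,400)),cv2.resize(b['img'][170:250,280:360],(400,400))]))
```

```text
t 6.15 tcp [526.8  20.7  30.3] yaw 1.49 shift [17.5  1.7 10.3] turn 0.005
[ 0.5406317  -0.32990691  0.55523423]
tape_roll 0.95 [56.1, 288.4, 161.8, 320.3] 420.2 -31.3 rad 36.0
tape_roll 0.61 [191.9, 124.7, 337.9, 234.6] 529.8 36.6 rad 46.4
tape_roll 0.93 [286.4, 264.1, 331.8, 300.1] 406.0 -53.6 rad 38.2
tape_roll 0.65 [302.7, 208.1, 348.1, 244.7] 521.5 23.0 rad 51.6
(np.float64(328.7698235937107), np.float64(227.81543011799891))
(np.float64(329.47631720624815), np.float64(224.82245117561723))
(np.float64(330.195722327882), np.float64(221.77477410977852))
(np.float64(330.928396168723), np.float64(218.6708856409284))
```

View pics/m3.png

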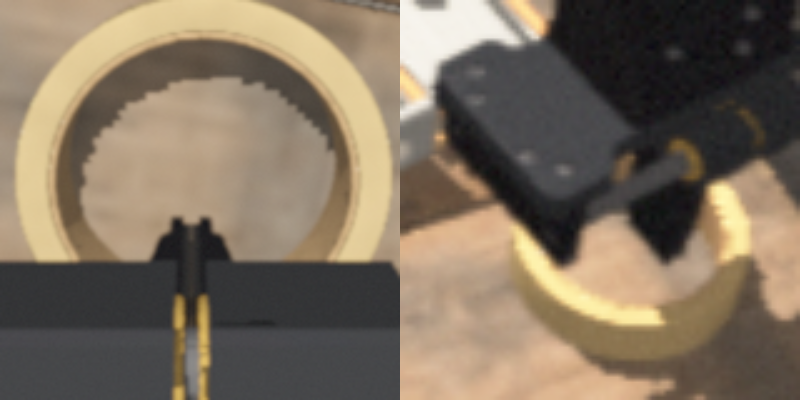

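>>> {"name": "jog_arm", "arguments": {"motion": [[[10,0,0],0],[[17,2,4],0],[[17,2,7],0],[[17,2,9],0],[[17,2,11],0]]}}

```text
t: 6.85
eef_pos: [530.3, 37.4, 19.1]
tcp_rot: [-3.141, -0.0, 1.49]
ft_force: [-0.6, -0.1, -0.6]
opening: 0.006
grip_force: 0.0
```

>>> {"name": "jog_arm", "arguments": {"motion": [[[0,0,1],0],[[0,0,2],0],[[0,0,3],0],[[0,0,4],0]]}}

```text
t: 7.25
eef_pos: [530.5, 37.3, 15.4]
tcp_rot: [3.141, -0.0, 1.49]
ft_force: [-0.4, 0.5, 0.2]
opening: 0.002
grip_force: 0.0
```

>>> {"name": "jog_arm", "arguments": {"motion": [[[0,-8,0],0],[[0,-16,0],0],[[0,-24,0],0],[[1,-32,0],0],[[2,-40,0],0]]}}

```text
t: 7.75
eef_pos: [490.0, 42.7, 15.5]
tcp_rot: [3.141, -0.0, 1.49]
ft_force: [0.5, -1.0, -0.1]
opening: 0.007
grip_force: 0.1
```

Run:
```python
from h import *
togo(418,44,15,1.485);print(state()['ft_force'])
c=read_camera("wrist");ringfit(c,'tape_roll',24,0)
b=read_camera("scene");ringfit(b,'tape_roll',24,0)
```

```text
t 7.75 tcp [490.   42.7  15.5] yaw 1.49 shift [ -4.6 -71.9   0.5] turn 0.005
[ 0.52142856 -0.9894235  -0.06974996]
tape_roll 0.88 [128.0, 306.3, 162.0, 317.8] 415.1 -1.9 rad 11.9
tape_roll 0.63 [228.4, 150.4, 383.6, 261.2] 516.5 45.5 rad 46.5
tape_roll 0.81 [285.6, 265.7, 330.7, 303.1] 406.8 -55.3 rad 39.1
tape_roll 0.73 [293.0, 208.8, 342.4, 246.2] 506.0 32.5 rad 52.8
```

The roll now moves with the finger and its centre is about (516,44). I will turn the gripper so that its body keeps clear of the tape measure, then carry on.

>>> {"name": "jog_arm", "arguments": {"motion": [[[0,3,0],-0.14],[[0,3,0],-0.28],[[0,0,0],-0.42],[[0,-10,0],-0.5],[[0,-20,0],-0.5]]}}

```text
t: 8.45
eef_pos: [470.9, 44.2, 15.4]
tcp_rot: [3.141, 0.0, 1.991]
ft_force: [1.3, 0.1, 0.4]
opening: 0.006
grip_force: 0.2
```

Run:
```python
from h import *
togo(416,41,15.4);print(state()['ft_force'])
b=read_camera("scene");ringfit(b,'tape_roll',24,0)
c=read_camera("wrist");ringfit(c,'tape_roll',24,0)
cv2.imwrite('pics/m4.png',np.hstack([cv2.resize(c['img'],(400,300)),cv2.resize(b['img'][150:300,200:400],(400,300))]))
```

```text
t 8.45 tcp [470.9  44.2  15.4] yaw 1.991 shift [ 19.5 -51.4  -0. ] turn None
[1.32619835 0.07634695 0.41727361]
tape_roll 0.75 [296.1, 210.3, 332.2, 248.9] 487.5 35.4 rad 50.7
tape_roll 0.66 [287.0, 262.4, 331.2, 301.9] 406.2 -53.7 rad 38.1
tape_roll 0.72 [219.7, 161.5, 375.1, 305.9] 489.8 52.8 rad 46.2
tape_roll 0.55 [68.7, 290.4, 163.2, 320.8] 386.1 -39.8 rad 13.0
tape_roll 0.21 [24.0, 0.9, 170.3, 124.7] 357.4 105.1 rad 41.1
```

View pics/m4.png

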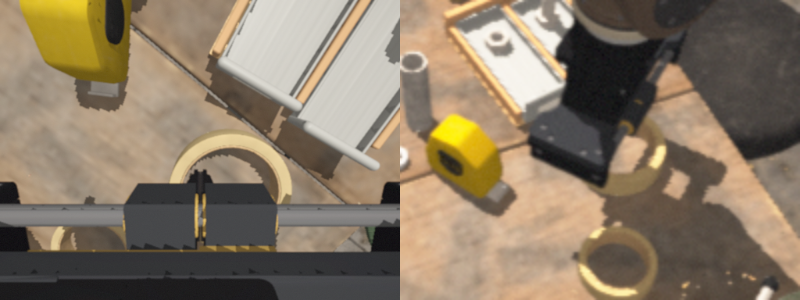

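The gripper is clear of the tape measure and the roll is following. Carrying on with the drag.

>>> {"name": "jog_arm", "arguments": {"motion": [[[3,-11,0],0],[[6,-21,0],0],[[10,-32,0],0],[[13,-43,0],0],[[16,-53,0],0]]}}

```text
t: 9.15
eef_pos: [414.6, 37.2, 15.5]
tcp_rot: [-3.141, -0.0, 1.99]
ft_force: [1.1, -0.5, 0.1]
opening: 0.005
grip_force: 0.2
```

Run:
```python
from h import *
togo(416,41,15.4);print(state()['ft_force'])
b=read_camera("scene");ringfit(b,'tape_roll',24,0)
c=read_camera("wrist");ringfit(c,'tape_roll',24,0)
```

```text
t 9.15 tcp [414.6  37.2  15.5] yaw 1.99 shift [3.  2.8 0.1] turn None
[ 1.13836988 -0.45623426  0.07761461]
tape_roll 0.57 [287.5, 262.2, 334.9, 300.8] 405.7 -52.8 rad 38.6
tape_roll 0.56 [279.0, 223.0, 308.9, 263.3] 437.5 25.2 rad 48.3
tape_roll 0.7 [226.3, 150.3, 383.9, 257.4] 434.8 51.9 rad 46.4
tape_roll 0.52 [159.8, 315.3, 162.7, 319.3] 379.3 -35.5 rad 1.5
```

>>> {"name": "jog_arm", "arguments": {"motion": [[[-3,8,0],0],[[-3,8,-10],0],[[-3,8,-50],0],[[-3,8,-90],0.1],[[-3,8,-110],0.24]]}}

```text
t: 9.85
eef_pos: [425.3, 37.8, 128.7]
tcp_rot: [3.138, 0.001, 1.746]
ft_force: [0.2, -0.2, 0.0]
opening: 0.006
grip_force: 0.0
```

Run:
```python
from h import *
c=read_camera("top");ringfit(c,'tape_roll',24,0)
togo(540,130,125,1.485)
```

```text
tape_roll 0.57 [283.1, 190.2, 299.8, 226.3] 431.0 75.1 rad 37.3
t 9.95 tcp [425.8  37.8 128.4] yaw 1.747 shift [ 70.7 128.5   4. ] turn 0.262
```

>>> {"name": "jog_arm", "arguments": {"motion": [[[20,36,0],0.13],[[40,72,0],0.26],[[58,105,0],0.26],[[66,120,0],0.26],[[71,128,0],0.26]]}}

```text
t: 10.45
eef_pos: [538.3, 131.4, 124.3]
tcp_rot: [-3.14, 0.0, 1.494]
ft_force: [-0.3, -0.2, -0.2]
opening: 0.003
grip_force: 0.0
```

Run:
```python
from h import *
togo(540,130,35,1.485)
t=read_camera("top");ringfit(t,'tape_roll',24,0)
b=read_camera("scene");ringfit(b,'tape_roll',24,0)
p=state()['eef_pos']
cc=read_camera("wrist")
for z in(90,110):print('tip',z,[round(x) for x in proj(cc,[p[0],p[1],z])])
for q in([537,109,42],[437,52,24],[540,130,12],[510,110,42],[567,107,42]):print(q,np.round(proj(b,q)),np.round(proj(t,q)))
cv2.imwrite('pics/m5.png',np.hstack([cv2.resize(t['img'][130:280,180:380],(400,300)),cv2.resize(b['img'][130:280,200:400],(400,300))]))
```

```text
t 10.45 tcp [538.3 131.4 124.3] yaw 1.494 shift [-1.3  1.9 89.3] turn 0.009
tape_roll 0.72 [206.3, 177.9, 234.3, 201.0] 483.4 243.1 rad 38.4
tape_roll 0.97 [289.4, 263.0, 330.8, 301.9] 405.8 -53.9 rad 38.5
tape_roll 0.65 [259.0, 217.1, 309.8, 263.6] 431.1 41.2 rad 52.5
tip 90 [259, 214]
tip 110 [259, 223]
[537, 109, 42] [305. 184.] [278. 163.]
[437, 52, 24] [284. 233.] [303. 207.]
[540, 130, 12] [298. 187.] [269. 165.]
[510, 110, 42] [295. 190.] [278. 175.]
[567, 107, 42] [317. 178.] [279. 150.]
```

View pics/m5.png

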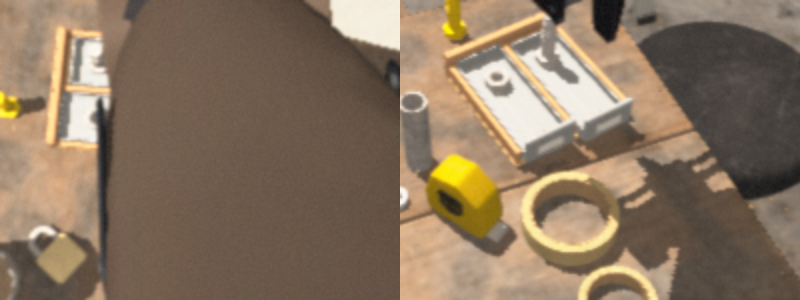

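The scene picture shows the roll at (571,217), flat and well aside, with the bolt upright and both trays near shut. Descending behind the bolt tray's lip.

>>> {"name": "jog_arm", "arguments": {"motion": [[[2,1,35],0],[[2,1,60],0],[[2,1,75],0],[[2,1,84],0],[[2,1,90],0]]}}

```text
t: 11.2
eef_pos: [538.6, 131.9, 35.2]
tcp_rot: [-3.141, 0.0, 1.489]
ft_force: [-0.3, -1.2, -0.5]
opening: 0.003
grip_force: 0.0
```

>>> {"name": "jog_arm", "arguments": {"motion": [[[0,0,2],0],[[-5,0,4],0],[[-10,0,4],0],[[-15,0,4],0],[[-19,0,4],0]]}}

```text
t: 11.7
eef_pos: [537.4, 113.0, 31.8]
tcp_rot: [3.141, -0.0, 1.49]
ft_force: [0.8, 2.6, -0.4]
opening: 0.006
grip_force: 1.4
```

Run:
```python
from h import *
togo(532,40,31,1.485);print(state()['ft_force'])
b=read_camera("scene");t=read_camera("wrist")
for r in cut_out('bolt',b):print(r['p'],r['box'])
cv2.imwrite('pics/m6.png',np.hstack([cv2.resize(t['img'],(400,300)),cv2.resize(b['img'][130:280,200:400],(400,300))]))
```

```text
t 11.7 tcp [537.4 113.   31.8] yaw 1.49 shift [-73.2   0.5   0.7] turn 0.005
[ 0.84419338  2.57683571 -0.42085278]
0.54 [221.0, 121.2, 234.9, 152.6]
```

View pics/m6.png

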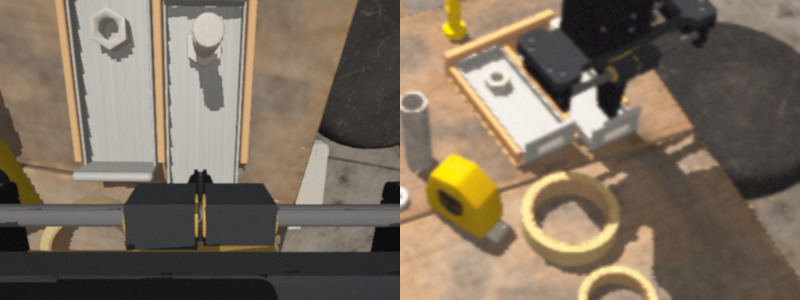

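The finger is behind the lip with 2.6 N of drag and the tray is coming. Drawing it out gently.

>>> {"name": "jog_arm", "arguments": {"motion": [[[-4,0,0],0],[[-10,0,0],0],[[-17,0,0],0],[[-24,0,0],0],[[-30,0,0],0]]}}

```text
t: 12.35
eef_pos: [534.7, 82.8, 31.5]
tcp_rot: [-3.141, -0.0, 1.49]
ft_force: [-1.0, 3.1, 2.2]
opening: 0.005
grip_force: 1.5
```

>>> {"name": "jog_arm", "arguments": {"motion": [[[-6,0,0],0],[[-12,0,0],0],[[-18,0,0],0],[[-24,0,0],0],[[-28,0,0],0]]}}

```text
t: 12.85
eef_pos: [532.4, 55.1, 31.3]
tcp_rot: [-3.141, -0.0, 1.49]
ft_force: [-1.7, 2.3, 0.7]
opening: 0.009
grip_force: 1.4
```

>>> {"name": "jog_arm", "arguments": {"motion": [[[-3,0,0],0],[[-6,0,0],0],[[-9,0,0],0],[[-12,0,0],0],[[-14,0,0],0]]}}

```text
t: 13.35
eef_pos: [531.6, 43.6, 31.4]
tcp_rot: [3.141, -0.003, 1.488]
ft_force: [1.2, 38.8, -1.8]
opening: 0.006
grip_force: 19.0
```

The force jumped to 39 N, so the tray is at its stop. I will back off 12 mm and lift out.

>>> {"name": "jog_arm", "arguments": {"motion": [[[6,0,0],0],[[12,0,-2],0],[[12,0,-30],0],[[12,0,-70],0],[[12,0,-115],0]]}}

```text
t: 13.85
eef_pos: [532.2, 53.4, 147.3]
tcp_rot: [-3.14, 0.0, 1.49]
ft_force: [0.4, 0.1, 0.1]
opening: 0.003
grip_force: 0.0
```

>>> {"name": "jog_arm", "arguments": {"motion": [[[0,0,-40],0],[[-45,0,-60],0],[[-90,0,-60],0],[[-120,0,-60],0],[[-120,0,-60],0]]}}

```text
t: 14.35
eef_pos: [522.7, -69.2, 206.9]
tcp_rot: [3.14, 0.001, 1.487]
ft_force: [-0.0, 0.4, -0.3]
opening: 0.003
grip_force: 0.0
```

Run:
```python
from h import *
togo(532,40,200);print(state()['ft_force'])
b=read_camera("scene");t=read_camera("wrist");ringfit(t,'tape_roll',24,0);ringfit(b,'tape_roll',24,0)
cv2.imwrite('pics/m7.png',np.hstack([cv2.resize(t['img'],(400,300)),cv2.resize(b['img'][130:280,200:400],(400,300))]))
```

```text
t 14.35 tcp [522.7 -69.2 206.9] yaw 1.487 shift [109.6   0.    6.8] turn None
[-0.01572076  0.38946475 -0.27673257]
tape_roll 0.72 [134.7, 134.3, 195.1, 191.0] 415.6 -44.9 rad 35.8
tape_roll 0.67 [133.4, 26.4, 217.7, 118.6] 437.4 48.0 rad 47.4
tape_roll 0.73 [287.4, 265.7, 332.5, 300.1] 405.9 -52.6 rad 38.9
tape_roll 0.63 [262.5, 215.7, 306.8, 264.6] 431.6 40.7 rad 52.6
```

View pics/m7.png

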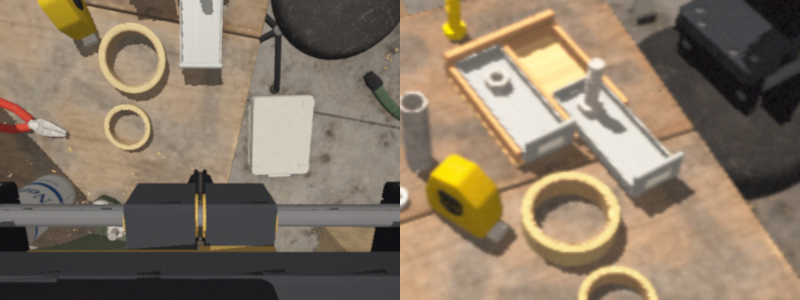

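The bolt is upright in its drawn tray, the nut's tray is shut, and the roll is at (437,48), about 95 mm off the centre line. Last, I check the draw length and hand in.

Run:
```python
from h import *
t=read_camera("wrist");l=ray(t,257,86,42);print(l, 'draw approx',107-l[1])
if 107-l[1]>78: print(job_done())
```

```text
[529.62139798  30.10856985  42.        ] draw approx 76.89143015039134
```

Run:
```python
from h import *
b=read_camera("scene")
a=ray(b,263.5,141,34);l=ray(b,328.5,216,42);print(a,l,'along rack x (242 at stop)',(a-l)[:2]@[.085,.996])
t0=[ray(b,*q,42) for q in((261,209),(287,191.5))];print(t0)
```

```text
[551.97695164 265.87273342  34.        ] [520.23559888  22.39128132  42.        ] along rack x (242 at stop) 245.20554128108074
[array([427.6158971 , 111.58196648,  42.        ]), array([495.63436637, 116.07372098,  42.        ])]
```

At 245 mm from board to lip, against 242 mm at the stop, the tray is fully out.

```bash
python3 -c "
from cell import *
print(job_done())"
```

```text
the job is handed in; nothing more can be done
None
```

The bolt's tray is drawn out to its stop with the bolt standing, the roll lies flat about 95 mm to the side, the nut's tray is shut, and the job is handed in; no verdict came back.

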